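Take the Tet candy box apart for washing

TASK

The sweets are finished and the candy box is to be washed. Tip its hinged lid right back until it stays open by itself, then slide the empty inner tray, without lifting it, out through the box's open front until it stands flat on the cabinet top just in front of the box, with at least a finger's width of gap between them. Leave the two glasses, the toothpick holder and the nail clipper where they are.

Things in the scene. Friction and masses are not known exactly. Their poses are not given: they have to be found in the camera images.
- candy_box: Base of the red plastic candy box, 140 mm deep (x, -70 to +70), 180 mm wide (y), fixed by suction feet. Origin: centre of its underside; z up, -x points out of its front. Floor 3 mm thick; back (+x) and side walls 4 mm thick, tops at z = 60; no front wall: only the lid's front panel closes the front, which faces roughly the robot's right (-y), within about 22 degrees.
- lid (a joint): Opening angle of the red lid, rad: 0 closed, 1.85 open on its stop. It turns freely about the hinge behind the back wall, weighs about 150 g, falls shut below about 1.45 rad and falls open beyond that. A plate (top at box z = 66 mm) with a front panel hanging in front of the tray (outer face at box x = -76 mm, z 4 to 61 mm, 184 mm wide); a handle stands up from its front edge.
- handle (a point): Middle of the top edge of the lid's handle, a flat tab 90 mm wide, 5 mm thick, standing flush with the front panel and 45 mm above the lid; lid closed: box (-73.5, 0, 111) mm, its outer face 2.5 mm further forward. Moves with the lid. Pushing it from the front towards the hinge, following it in an arc about the hinge, tips the lid open (about 3 N).
- hinge (a point): Point on the lid's hinge axis, at box (78, 0, 45) mm; fixed to the box, axes as the box.
- tray: White open tray in the box, 122 mm (x) by 164 (y) by 42 high, walls and floor 4 mm, empty, about 180 g; two full-height dividers along x make 3 compartments about 50 mm wide. Origin: centre of underside; axes as the box. Inside: on the box floor (z = 3 mm) at box x = -3 mm, 4 mm play to each side; outside: on the cabinet top. It is free of the box once its middle is at box x = -131 mm.
- tumbler_a: Empty glass tumbler, 68 mm across, 95 mm tall, origin at the centre of its underside; stands beside the box. Leave alone.
- tumbler_b: Same kind of glass tumbler, stands in front and to the side of the box. Leave alone.
- toothpick_holder: White ceramic toothpick holder, 58 mm across, 80 mm tall with the picks, origin at the centre of its underside, behind the box to one side. Leave alone.
- nail_clipper: Chrome nail clipper, 80 by 14 by 16 mm, origin at the centre of its underside, lying beside the box. Leave alone.
Things that resemble listed ones, but are neither listed nor needed, are in the scene too. Of the things shaped like the candy_box, the red one is meant.

How it is judged:
By the outcome, as a careful person would: the job done as asked, in the order asked, and still so for the second after the job is handed in, with the robot touching nothing.
It also fails if it takes over 64 s, if anything falls off the work surface, if the arm or the gripper's body presses on something with over 40 N, if the wrist force passes 120 N, or if a joint passes its speed limit or range.

ROBOT

A 6-joint arm with a two-finger parallel gripper is mounted at the origin on the work surface. World frame = base frame: x ahead of the robot, y to its left, z up, the work surface at z = 0. Lengths are in m, angles in rad, forces in N, time in s.
With the tool pointing down it reaches from about 0.35 to 0.8 m from the base axis. Payload 7.3 kg.
Tool frame: the origin (TCP) lies between the finger pads; the fingertips stand 22 mm ahead of it and the grasp point (between the pads) lies 3 mm ahead of it; z points along the fingers, y is the line along which they close (so a half turn about z gives the same grasp; the last joint's range is limited). The gripper opens to 85 mm and grips with 20 to 120 N. Pads are 22 mm wide; open, the fingers measure 114 mm over their backs; the gripper's body (76 mm by 85 mm) begins 54 mm behind the grasp point. The pads swing forward as they close: fully open they stand 13 mm farther back than shut.
Start: joints at [1.007, 0.342, 1.524, -0, 1.275, -0.146], TCP at [0.213, 0.48, 0.253] pointing down, gripper open.
Joint ranges: [-2.53, 2.53], [-0.77, 2.02], [0.04, 2.7], [-1, 4.14], [0.28, 2.66], [-3.11, 3.11]. Speed limits (rad/s): [2.57, 2.57, 3.14, 3.14, 3.14, 3.14].

INTERFACE

Orientations are given as a unit quaternion [x, y, z, w].
In Python, from rig import r gives the robot as it stands. The module is installed in compiled form; this text tells all that it offers.
- The arm moves only by the tool move_arm, never from a script. Its argument "steps" is a list that holds one entry, the list of rows, each a list of 7 numbers: the shift along the tool's x, y, z in cm, then the turn, a rotation vector about the tool's x, y, z in degrees, then the opening, from 0 (shut) to 1 (fully open). In form: [[[tx, ty, tz, wx, wy, wz, jaw], ...]]. A call has exactly 10 rows; each row is the pose to reach, as a shift and turn from the pose commanded when the call began, along the tool's axes at that moment; what a row does not reach only later rows make up. A row lasts 1/12 s, in which the tool goes at most 41.7 mm and 7.16 degrees, less where a joint would pass 70% of its speed; a pose out of reach is approached as far as the arm can. A call with a gripper value outside its range is refused whole. The fingers move at their own pace and stop on an object; the grip force is fixed at half the most. Time passes only in rows, so rows that repeat a pose let the fingers close, or fill a call up. It gives the time, the measured TCP pose, the force, the opening and the grip force at its end, in the units of the state.
- r.observe(): the state, without advancing time (a new reading comes with each control period).
- r.read_camera(name): name is "side" or "top" or "wrist"; returns a dict with "frame" (480x640x3 uint8, red, green, blue), "vfov" (degrees; the focal length in pixels is half the picture's height over the tangent of half this angle, whatever the lens; pixels are square), "cx", "cy" (the principal point, pixels), "R" (3x3) and "t" (3): a world point X has camera coordinates R X + t. Camera axes: x right, y down, z forward; pixel columns grow to the right and rows downward; lengths in m; the calibration is good to about 2 mm. The wrist camera is an equidistant fisheye: a pixel r from the principal point sees the ray r / f radians off the axis. A picture is of the moment at which its call begins. There is no depth.
- r.close_job(): hands the job in; it is judged then, once.
Trained networks look in a picture, given as the dict that the camera call returned (one of the last four; its "shot" number tells which), for a name from the list of things; names that differ only in an ending like _2 or _b are one class to them, and where a whole thing is asked for, a point or a joint stands for the part that bears it (a point fixed in the world has none). Each returns a list of dicts, best first, with "conf" (0 to 1); they miss things now and then, are a little off and sometimes report something else, mostly with a low value. They report only what shows in the picture. A call takes as long as a camera call. They do not tell look-alikes from the thing itself.
- r.spot_in(target, picture): "location" ([x, y, z] in m, in world coordinates, good to about 4 mm: the middle of the surface that is visible of it).
- r.trace(target, picture): "pixels" (480x640 bool, what is visible of it).
- r.spot_point(target, picture): "location" ([x, y, z] in m, in world coordinates, good to about 4 mm: a listed point, or the origin of a listed thing).
The state is a dict: "t": time; "joints": joint angles; "joint_velocities": joint speeds; "joint_torque": joint torques, N m; "position": TCP position; "tcp_rot": TCP orientation; "wrist_force": force on the tool from outside, world axes, zero at the start; "ft_torque": the same for the moment, N m; "gripper_width": opening from 0.0 (shut) to 1.0 (fully open); "finger_force": force on a finger pad.
Only numpy, scipy, OpenCV 4.12 (cv2) and the standard library are available. Lean on these libraries where they do the work, as an engineer would, in place of code of your own. Each camera call takes 0.05 s, during which the arm holds its last target. There are 200 camera calls.

## Working session

There is one attempt and no reset: what is moved stays moved. The work goes in short steps, Python scripts to look and compute and a tool call to move; the robot and the scene stay as the last step left them, time stands still between calls to the robot, and variables do not carry over. Pictures are saved under pics/ and viewed, at most 10 in all, crops included, and the job is handed in when it is done.

Besides the shell and the picture viewer there is one more tool, called after ">>>" as a command line: name --argument value ..., lists and objects as JSON in quotes. move_arm: Moves the arm, as the interface text tells. Its arguments: {"type":"object","properties":{"steps":{"type":"array","items":{"type":"array","items":{"type":"array","items":{"type":"number"}}}}},"required":["steps"]}

```bash
mkdir -p pics; cat > h.py <<'E'
from rig import r
import numpy as np, cv2
from scipy.spatial.transform import Rotation as Ro
np.set_printoptions(precision=4,suppress=True)
def proj(p,X):
    X=np.atleast_2d(X); c=(p["R"]@X.T).T+p["t"]; f=240/np.tan(np.radians(p["vfov"])/2)
    return c[:,:2]/c[:,2:]*f+[p["cx"],p["cy"]]
def save(p,n): cv2.imwrite(f"pics/{n}.png",cv2.cvtColor(p["frame"],cv2.COLOR_RGB2BGR))
E
python3 - <<'E'
from h import *
o=r.observe(); print(o["position"],o["tcp_rot"],o["joints"],o["t"])
for c in ["top","side"]:
    p=r.read_camera(c); save(p,c)
    for n in ["candy_box","lid","tray","tumbler_a","toothpick_holder","nail_clipper"]:
        if n!="lid": print(c,n,[(d["conf"],np.round(d["location"],3)) for d in r.spot_point(n,p)][:4])
    for n in ["handle","hinge"]: 
        print(c,n,[(d["conf"],np.round(d["location"],3), proj(p,d["location"])[0].round()) for d in r.spot_point(n,p)][:4])
a=cv2.imread("pics/top.png");b=cv2.imread("pics/side.png")
E
```

```text
[0.2128 0.4795 0.2526] [ 0.2074  0.9783 -0.0007 -0.0003] [ 1.007   0.3427  1.525   0.      1.2754 -0.146 ] 0.0
top candy_box [(0.84, array([0.47 , 0.323, 0.001])), (0.77, array([ 0.296, -0.192,  0.003])), (0.75, array([0.521, 0.029, 0.004])), (0.6, array([ 0.532, -0.353,  0.004]))]
top tray []
top tumbler_a [(0.77, array([ 0.691,  0.08 , -0.002])), (0.67, array([ 0.724, -0.136, -0.   ]))]
top toothpick_holder [(0.84, array([ 0.631,  0.17 , -0.004]))]
top nail_clipper [(0.54, array([ 0.395, -0.003,  0.004]))]
top handle [(0.95, array([ 0.525, -0.044,  0.112]), array([343., 258.])), (0.95, array([ 0.517, -0.429,  0.111]), array([588., 264.])), (0.57, array([ 0.312, -0.268,  0.11 ]), array([488., 397.])), (0.56, array([0.468, 0.251, 0.114]), array([158., 293.]))]
top hinge [(0.78, array([0.514, 0.107, 0.043]), array([255., 267.])), (0.75, array([ 0.279, -0.113,  0.048]), array([383., 407.])), (0.69, array([0.463, 0.397, 0.048]), array([ 88., 295.])), (0.68, array([ 0.552, -0.274,  0.044]), array([475., 245.]))]
side candy_box [(0.88, array([ 0.465,  0.324, -0.002])), (0.87, array([ 0.532, -0.356,  0.002])), (0.83, array([ 0.52 ,  0.029, -0.002])), (0.81, array([ 0.296, -0.19 ,  0.004]))]
side tray []
side tumbler_a [(0.88, array([ 0.69 ,  0.074, -0.002])), (0.81, array([ 0.72 , -0.139,  0.003]))]
side toothpick_holder [(0.75, array([0.633, 0.17 , 0.003]))]
side nail_clipper [(0.74, array([0.688, 0.074, 0.002])), (0.49, array([ 0.396, -0.001, -0.003]))]
side handle [(0.87, array([ 0.312, -0.264,  0.115]), array([299., 396.])), (0.81, array([0.471, 0.244, 0.114]), array([217., 192.])), (0.73, array([ 0.525, -0.047,  0.111]), array([317., 250.])), (0.67, array([ 0.516, -0.424,  0.11 ]), array([480., 392.]))]
side hinge [(0.9, array([0.463, 0.404, 0.045]), array([187., 186.])), (0.86, array([ 0.28 , -0.117,  0.042]), array([233., 367.]))]
```

View pics/top.png

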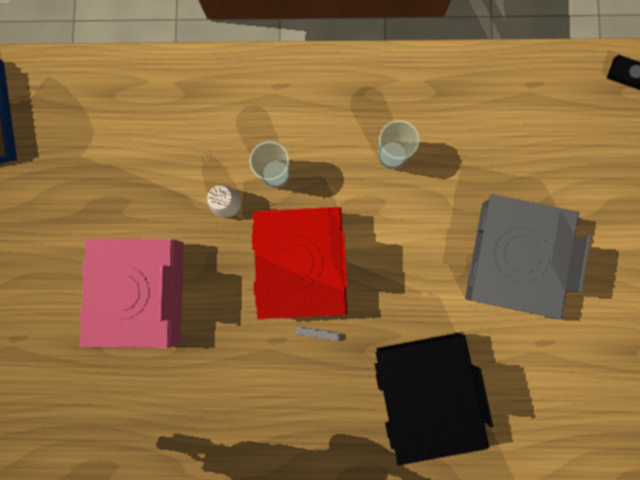

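View pics/side.png

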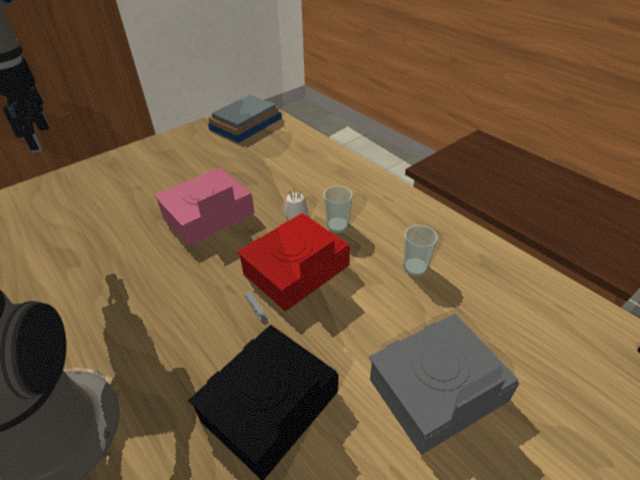

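Four box-shaped things are in the top view: pink (130,293), red (300,262), black (435,400) and grey (525,257). The red one at (300,262) is the one meant, because of its colour. I'll fit its pose to the red mask and confirm with a crop.

```bash
cat >> h.py <<'E'
def bx(x0,x1,y0,y1,z0,z1): return np.array([[x,y,z] for x in(x0,x1) for y in(y0,y1) for z in(z0,z1)])/1000
PARTS=[bx(-70,70,-90,90,0,60),bx(-76,78,-92,92,61,66),bx(-76,-71,-92,92,4,61),bx(-76,-71,-45,45,66,111)]
def W(q,X): # box->world
    c,s=np.cos(q[2]),np.sin(q[2]); return np.atleast_2d(X)@np.array([[c,s,0],[-s,c,0],[0,0,1]])+[q[0],q[1],0]
E
python3 - <<'E'
from h import *
from scipy.optimize import minimize
ps=[r.read_camera(c) for c in ("top","side")]
ms=[]
for p in ps:
    f=p["frame"].astype(int); m=((f[...,0]>70)&(f[...,1]<0.25*f[...,0])&(f[...,2]<0.25*f[...,0])).astype(np.uint8)
    n,l,s,_=cv2.connectedComponentsWithStats(m); k=1+s[1:,4].argmax(); ms.append(l==k); print(s[k])
def cost(q,w=(0,1)):
    t=0
    for i in w:
        m=np.zeros((480,640),np.uint8)
        for P in PARTS:
            h=cv2.convexHull((proj(ps[i],W(q,P))*16).astype(np.int32)); cv2.fillConvexPoly(m,h,1,shift=4)
        m=m>0; t+=1-(m&ms[i]).sum()/(m|ms[i]).sum()
    return t
for w in((0,),(1,),(0,1)):
    q0=np.array([.5205,.029,np.radians(94)])
    S=np.vstack([q0,q0+[.006,0,0],q0+[0,.006,0],q0+[0,0,.06]])
    z=minimize(cost,q0,args=(w,),method="Nelder-Mead",options=dict(initial_simplex=S)); print(w,z.x,np.degrees(z.x[2]),z.fun)
q=z.x
b=cv2.cvtColor(ps[0]["frame"],cv2.COLOR_RGB2BGR)[180:340,190:410]; b=cv2.resize(b,None,fx=3,fy=3)
for P in PARTS:
    h=cv2.convexHull(proj(ps[0],W(q,P)).astype(np.float32))[:,0]; cv2.polylines(b,[((h-[190,180])*3).astype(np.int32)],True,(0,255,0),1)
cv2.imwrite("pics/crop.png",b)
E
```

```text
[ 252  207   95  112 9644]
[ 238  214  111   97 5907]
(0,) [0.5206 0.0291 1.6414] 94.04288303145717 0.04458093917178518
(1,) [0.5217 0.0298 1.6198] 92.80783000440225 0.11906893464637425
(0, 1) [0.5206 0.0291 1.6336] 93.59641767727551 0.16614459245681434
```

View pics/crop.png

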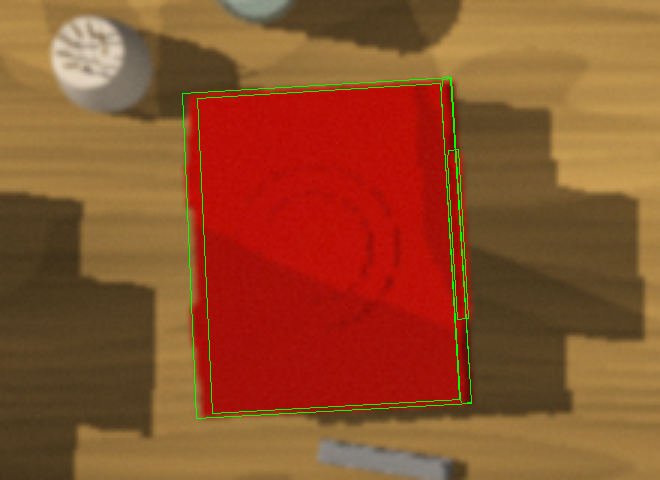

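The crop shows the red box with its lid closed. The handle tab is on its right (crop 460,235, facing -y), and the fitted outline lies on its edges. Next I'll plan the approach in tool units.

```bash
cat >> h.py <<'E'
Q=[.5206,.029,np.radians(93.9)]
RB=np.array([[-np.sin(Q[2]),np.cos(Q[2]),0],[np.cos(Q[2]),np.sin(Q[2]),0],[0,0,-1]]).T
def boxpos(o=None):
    o=o or r.observe(); d=np.array(o["position"])-[Q[0],Q[1],0]; c,s=np.cos(Q[2]),np.sin(Q[2])
    return np.array([c*d[0]+s*d[1],-s*d[0]+c*d[1],d[2]])*1000
def go(X,o=None): # TCP target in box mm -> tool shift cm, rotvec deg
    o=o or r.observe(); R=Ro.from_quat(o["tcp_rot"]).as_matrix()
    return np.round(R.T@(W(Q,np.array(X)/1000)[0]-o["position"])*100,2), np.round(np.degrees(Ro.from_matrix(R.T@RB).as_rotvec()),2)
E
python3 - <<'E'
from h import *
print(boxpos(),go([-121,0,250]),go([-121,0,119]))
E
```

```text
[470.7435 276.2287 253.3218] (array([-52.06, -39.43,   0.33]), array([  0.  ,   0.  , -27.84])) (array([-52.06, -39.43,  13.43]), array([  0.  ,   0.  , -27.84]))
```

>>> move_arm --steps '[[[-2, -1.5, 0, 0, 0, -3, 0.5], [-5, -3.8, 0, 0, 0, -6, 0], [-8, -6.1, 0, 0, 0, -10, 0], [-11, -8.4, 0, 0, 0, -14, 0], [-14, -10.7, 0, 0, 0, -18, 0], [-17, -13, 0, 0, 0, -22, 0], [-20, -15.2, 0, 0, 0, -26, 0], [-23, -17.5, 0, 0, 0, -27.8, 0], [-26, -19.7, 0, 0, 0, -27.8, 0], [-29, -22, 0, 0, 0, -27.8, 0]]]'

```text
t: 1.73
position: [0.3894, 0.1595, 0.2536]
tcp_rot: [-0.034, 0.999, 0.0, 0.0]
wrist_force: [0.5, 0.6, -0.2]
gripper_width: 0.0
finger_force: 0.0
```

```bash
python3 - <<'E'
from h import *
print(boxpos(),go([-121,0,250]),go([-121,0,119]),r.observe()["gripper_width"])
E
```

```text
[139.0977 122.016  253.5996] (array([-12.21, -26.01,   0.36]), array([ 0.02,  0.05, -0.02])) (array([-12.2 , -26.01,  13.46]), array([ 0.02,  0.05, -0.02])) 0.00034463126757427743
```

>>> move_arm --steps '[[[-1.7, -3.5, 0.3, 0, 0, 0, 0], [-3.3, -7, 0.3, 0, 0, 0, 0], [-5, -10.5, 0.3, 0, 0, 0, 0], [-6.6, -14, 0.3, 0, 0, 0, 0], [-8.2, -17.5, 0.3, 0, 0, 0, 0], [-9.8, -21, 0.3, 0, 0, 0, 0], [-11.3, -24, 0.3, 0, 0, 0, 0], [-12.2, -26, 1.5, 0, 0, 0, 0], [-12.2, -26, 4.5, 0, 0, 0, 0], [-12.2, -26, 7.5, 0, 0, 0, 0]]]'

```text
t: 2.57
position: [0.5292, -0.0919, 0.1781]
tcp_rot: [-0.032, 0.999, -0.001, 0.002]
wrist_force: [-0.2, 0.1, 0.0]
gripper_width: -0.002
finger_force: 0.0
```

>>> move_arm --steps '[[[0, 0, 2.5, 0, 0, 0, 0], [0, 0, 5, 0, 0, 0, 0], [0, 0, 6, 0, 0, 0, 0], [0, 0.4, 6, 0, 0, 0, 0], [0, 0.8, 6, 0, 0, 0, 0], [0, 1.2, 6, 0, 0, 0, 0], [0, 1.6, 6, 0, 0, 0, 0], [0, 2, 6, 0, 0, 0, 0], [0, 2, 6, 0, 0, 0, 0], [0, 2, 6, 0, 0, 0, 0]]]'

```text
t: 3.4
position: [0.527, -0.0698, 0.119]
tcp_rot: [-0.034, 0.999, -0.0, 0.001]
wrist_force: [-0.0, 0.2, -0.7]
gripper_width: -0.002
finger_force: 0.0
```

```bash
python3 - <<'E'
from h import *
o=r.observe(); print(boxpos(),go([-101,0,119]),o["wrist_force"],o["t"])
p=r.read_camera("side"); save(p,"s2"); b=cv2.imread("pics/s2.png")[150:350,200:420]; cv2.imwrite("pics/s2c.png",cv2.resize(b,None,fx=2.7,fy=2.7))
E
```

```text
[-99.0148   0.3723 118.9679] (array([-0.04, -0.2 , -0.  ]), array([-0.02,  0.07,  0.  ])) [-0.0128  0.1965 -0.659 ] 3.4
```

View pics/s2c.png

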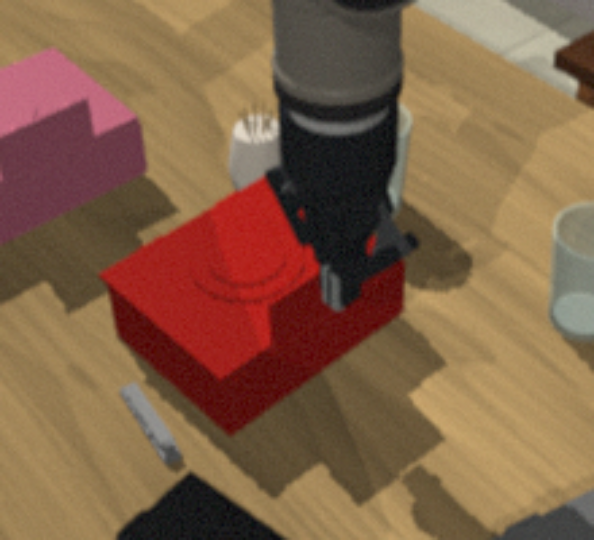

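The crop shows the closed fingertips (crop 338,290) just in front of the handle's outer face, centred on it. Now I'll compute the arc.

```bash
python3 - <<'E'
from h import *
for d in list(range(0,101,5)):
    t=np.radians(d); a,b=-154,52
    P=[78+a*np.cos(t)+b*np.sin(t)-14.5, 45-a*np.sin(t)+b*np.cos(t)+22]
    print(d,round((P[0]+99)/10,1),round((119-P[1])/10,1))
E
```

```text
0 0.8 0.0
5 1.4 -1.3
10 2.0 -2.6
15 2.7 -3.8
20 3.6 -5.0
25 4.5 -6.0
30 5.5 -7.0
35 6.6 -7.9
40 7.8 -8.7
45 9.0 -9.4
50 10.3 -9.9
55 11.7 -10.4
60 13.1 -10.7
65 14.5 -11.0
70 15.9 -11.0
75 17.3 -11.0
80 18.7 -10.9
85 20.1 -10.6
90 21.4 -10.2
95 22.8 -9.7
100 24.0 -9.1
```

>>> move_arm --steps '[[[0, 0.2, 0, 0, 0, 0, 0], [0, 0.4, 0, 0, 0, 0, 0], [0, 0.5, 0, 0, 0, 0, 0], [0, 0.6, 0, 0, 0, 0, 0], [0, 0.7, 0, 0, 0, 0, 0], [0, 0.8, 0, 0, 0, 0, 0], [0, 0.9, 0, 0, 0, 0, 0], [0, 1.0, 0, 0, 0, 0, 0], [0, 1.0, 0, 0, 0, 0, 0], [0, 1.0, 0, 0, 0, 0, 0]]]'

```text
t: 4.28
position: [0.5262, -0.0618, 0.1188]
tcp_rot: [-0.034, 0.999, -0.001, 0.0]
wrist_force: [-0.5, -8.9, 2.7]
gripper_width: 0.002
finger_force: 4.1
```

```bash
python3 - <<'E'
from h import *
o=r.observe(); print(boxpos(),o["wrist_force"],o["t"])
E
```

```text
[-91.0155   0.57   118.7874] [-0.548  -8.9316  2.7294] 4.2833
```

>>> move_arm --steps '[[[0, 0.3, -0.6, 0, 0, 0, 0], [0, 0.6, -1.3, 0, 0, 0, 0], [0, 0.9, -1.9, 0, 0, 0, 0], [0, 1.2, -2.6, 0, 0, 0, 0], [0, 1.6, -3.2, 0, 0, 0, 0], [0, 1.9, -3.8, 0, 0, 0, 0], [0, 2.4, -4.4, 0, 0, 0, 0], [0, 2.8, -5.0, 0, 0, 0, 0], [0, 3.2, -5.5, 0, 0, 0, 0], [0, 3.7, -6.0, 0, 0, 0, 0]]]'

```text
t: 5.12
position: [0.5235, -0.0227, 0.1787]
tcp_rot: [-0.034, 0.999, 0.0, 0.0]
wrist_force: [-0.1, -1.0, 0.3]
gripper_width: 0.001
finger_force: 0.7
```

```bash
python3 - <<'E'
from h import *
o=r.observe(); print(boxpos(),o["wrist_force"],o["t"])
p=r.read_camera("side"); save(p,"s3"); b=cv2.imread("pics/s3.png")[120:350,180:420]; cv2.imwrite("pics/s3c.png",cv2.resize(b,None,fx=2.5,fy=2.5))
E
```

```text
[-51.7431   0.653  178.7492] [-0.1119 -0.9664  0.3308] 5.1167
```

View pics/s3c.png

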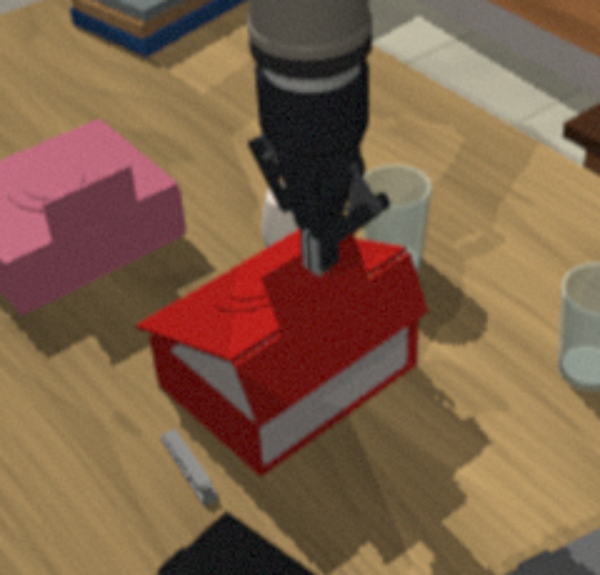

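The lid is about 25° open, resting on the fingertip (crop 318,268), and the tray shows white below it. I'll keep following the arc.

>>> move_arm --steps '[[[0, 0.5, -0.5, 0, 0, 0, 0], [0, 1.0, -1.0, 0, 0, 0, 0], [0, 1.6, -1.4, 0, 0, 0, 0], [0, 2.1, -1.9, 0, 0, 0, 0], [0, 2.7, -2.3, 0, 0, 0, 0], [0, 3.3, -2.7, 0, 0, 0, 0], [0, 3.9, -3.0, 0, 0, 0, 0], [0, 4.5, -3.4, 0, 0, 0, 0], [0, 5.2, -3.6, 0, 0, 0, 0], [0, 5.8, -3.9, 0, 0, 0, 0]]]'

```text
t: 6.0
position: [0.5197, 0.0349, 0.2183]
tcp_rot: [-0.034, 0.999, -0.001, 0.0]
wrist_force: [-0.7, -2.6, 4.2]
gripper_width: -0.004
finger_force: 2.4
```

>>> move_arm --steps '[[[0, 0.7, -0.2, 0, 0, 0, 0], [0, 1.4, -0.5, 0, 0, 0, 0], [0, 2.1, -0.6, 0, 0, 0, 0], [0, 2.8, -0.8, 0, 0, 0, 0], [0, 3.5, -0.9, 0, 0, 0, 0], [0, 4.2, -1.0, 0, 0, 0, 0], [0, 4.9, -1.0, 0, 0, 0, 0], [0, 5.6, -1.0, 0, 0, 0, 0], [0, 6.3, -1.0, 0, 0, 0, 0], [0, 7.0, -1.0, 0, 0, 0, 0]]]'

```text
t: 6.83
position: [0.5155, 0.1057, 0.2307]
tcp_rot: [-0.034, 0.999, 0.0, 0.002]
wrist_force: [-4.5, 0.5, 18.3]
gripper_width: -0.002
finger_force: 8.8
```

```bash
python3 - <<'E'
from h import *
o=r.observe(); print(boxpos(),o["wrist_force"],o["t"])
p=r.read_camera("side"); save(p,"s4"); b=cv2.imread("pics/s4.png")[90:320,160:400]; cv2.imwrite("pics/s4c.png",cv2.resize(b,None,fx=2.5,fy=2.5))
E
```

```text
[ 76.833   -0.1751 230.6782] [-4.5442  0.4892 18.3297] 6.8333
```

View pics/s4c.png

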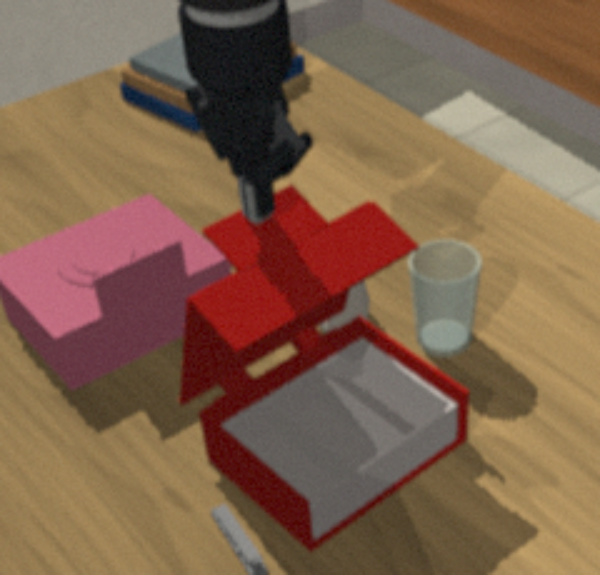

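The lid is about 75° open with the tip on the handle (crop 258,215). I'll go past the balance point, then lift off.

>>> move_arm --steps '[[[0, 0.7, 0, 0, 0, 0, 0], [0, 1.4, 0.1, 0, 0, 0, 0], [0, 2.1, 0.2, 0, 0, 0, 0], [0, 2.8, 0.4, 0, 0, 0, 0], [0, 3.5, 0.6, 0, 0, 0, 0], [0, 4.1, 0.8, 0, 0, 0, 0], [0, 4.8, 1.1, 0, 0, 0, 0], [0, 5.5, 1.4, 0, 0, 0, 0], [0, 5.9, 1.7, 0, 0, 0, 0], [0, 5.9, 1.7, 0, 0, 0, 0]]]'

```text
t: 7.72
position: [0.5119, 0.1687, 0.2158]
tcp_rot: [-0.034, 0.999, 0.004, 0.004]
wrist_force: [-8.0, 12.9, 32.8]
gripper_width: 0.002
finger_force: 17.2
```

>>> move_arm --steps '[[[0, 0, -1, 0, 0, 0, 0], [0, 0, -2, 0, 0, 0, 0], [0, 0, -4, 0, 0, 0, 0], [0, -2, -5, 0, 0, 0, 0], [0, -5, -5, 0, 0, 0, 0], [0, -8.5, -5, 0, 0, 0, 0], [0, -12, -5, 0, 0, 0, 0], [0, -15, -5, 0, 0, 0, 0], [0, -17, -5, 0, 0, 0, 0], [0, -18, -5, 0, 0, 0, 0]]]'

```text
t: 8.55
position: [0.5229, -0.0186, 0.2601]
tcp_rot: [-0.032, 0.999, -0.0, -0.0]
wrist_force: [-0.3, -0.5, -0.3]
gripper_width: -0.004
finger_force: 0.0
```

```bash
python3 - <<'E'
from h import *
o=r.observe(); print(boxpos(),o["wrist_force"],o["t"],go([-38,0,120]))
p=r.read_camera("side"); save(p,"s5"); b=cv2.imread("pics/s5.png")[80:330,140:400]; cv2.imwrite("pics/s5c.png",cv2.resize(b,None,fx=2.3,fy=2.3))
print([(d["conf"],d["location"]) for d in r.spot_point("tray",p)])
p=r.read_camera("top");print([(d["conf"],d["location"]) for d in r.spot_point("tray",p)])
E
```

```text
[-47.6385   0.8945 260.0623] [-0.2796 -0.456  -0.3163] 8.55 (array([-0.1 ,  0.97, 14.01]), array([-0.01, -0.05, -0.2 ]))
[(0.69, [0.5194, 0.0195, 0.0048])]
[]
```

View pics/s5c.png

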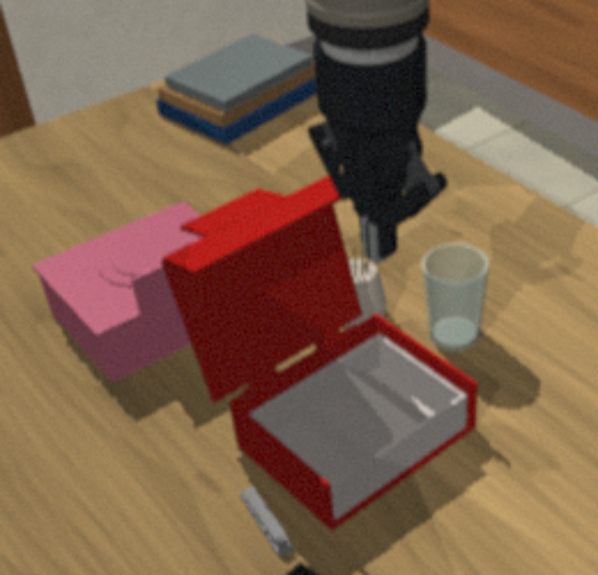

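The lid leans well back and stays open by itself (crop 260,270), and the tray is exposed in the box. Next I'll lower the closed fingers into the middle compartment.

>>> move_arm --steps '[[[-0.1, 0.4, 1, 0, 0, -0.2, 0], [-0.1, 0.8, 3, 0, 0, -0.2, 0], [-0.1, 1.2, 5.5, 0, 0, -0.2, 0], [-0.1, 1.2, 8, 0, 0, -0.2, 0], [-0.1, 1.2, 10.5, 0, 0, -0.2, 0], [-0.1, 1.2, 13, 0, 0, -0.2, 0], [-0.1, 1.2, 15, 0, 0, -0.2, 0], [-0.1, 1.2, 16, 0, 0, -0.2, 0], [-0.1, 1.2, 16, 0, 0, -0.2, 0], [-0.1, 1.2, 16, 0, 0, -0.2, 0]]]'

```text
t: 9.58
position: [0.5232, -0.0033, 0.1002]
tcp_rot: [-0.036, 0.999, 0.0, -0.0]
wrist_force: [-0.5, -0.1, -0.4]
gripper_width: 0.001
finger_force: 0.0
```

```bash
python3 - <<'E'
from h import *
o=r.observe(); print(boxpos(),o["wrist_force"],o["t"],go([-36,0,38]))
p=r.read_camera("wrist"); save(p,"w1")
E
```

```text
[-32.4182  -0.4393 100.2429] [-0.4623 -0.1403 -0.4069] 9.5833 (array([ 0.04, -0.36,  6.22]), array([ 0.02, -0.03,  0.23]))
```

View pics/w1.png

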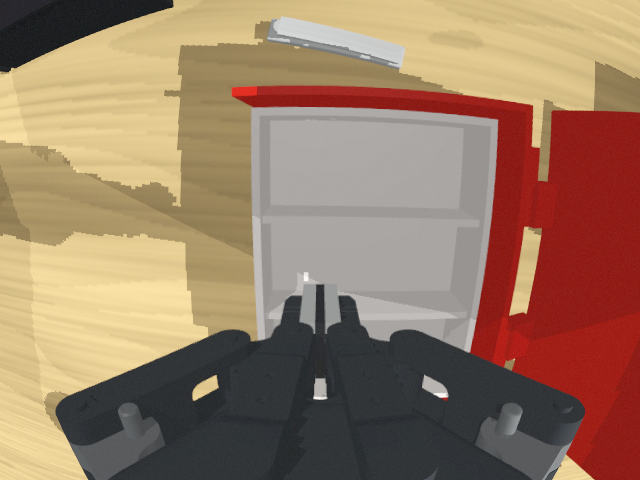

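The wrist view shows the dividers at rows 215 and 310, with the fingertips (320,288) over the middle compartment. The front wall is on the left at column 260.

>>> move_arm --steps '[[[0, -0.3, 0.7, 0, 0, 0, 0], [0, -0.3, 1.6, 0, 0, 0, 0], [0, -0.3, 2.5, 0, 0, 0, 0], [0, -0.3, 3.4, 0, 0, 0, 0], [0, -0.3, 4.3, 0, 0, 0, 0], [0, -0.3, 5.1, 0, 0, 0, 0], [0, -0.3, 5.7, 0, 0, 0, 0], [0, -0.3, 6.1, 0, 0, 0, 0], [0, -0.3, 6.1, 0, 0, 0, 0], [0, -0.3, 6.1, 0, 0, 0, 0]]]'

```text
t: 10.47
position: [0.5235, -0.0072, 0.0391]
tcp_rot: [-0.035, 0.999, 0.0, -0.0]
wrist_force: [0.9, 0.7, 0.8]
gripper_width: -0.004
finger_force: 0.0
```

```bash
python3 - <<'E'
from h import *
o=r.observe(); print(boxpos(),o["wrist_force"],o["t"])
E
```

```text
[-36.2804  -0.3888  39.147 ] [0.9435 0.7395 0.7841] 10.4667
```

>>> move_arm --steps '[[[0, -0.5, 0, 0, 0, 0, 0], [0, -1.0, 0, 0, 0, 0, 0], [0, -1.7, 0, 0, 0, 0, 0], [0, -2.5, 0, 0, 0, 0, 0], [0, -3.3, 0, 0, 0, 0, 0], [0, -4.1, 0, 0, 0, 0, 0], [0, -4.9, 0, 0, 0, 0, 0], [0, -5.7, 0, 0, 0, 0, 0], [0, -6.4, 0, 0, 0, 0, 0], [0, -7.0, 0, 0, 0, 0, 0]]]'

```text
t: 11.3
position: [0.5284, -0.078, 0.0392]
tcp_rot: [-0.035, 0.999, 0.0, -0.0]
wrist_force: [0.2, 0.9, -0.5]
gripper_width: 0.002
finger_force: 0.3
```

>>> move_arm --steps '[[[0, -0.8, 0, 0, 0, 0, 0], [0, -1.7, 0, 0, 0, 0, 0], [0, -2.6, 0, 0, 0, 0, 0], [0, -3.5, 0, 0, 0, 0, 0], [0, -4.5, 0, 0, 0, 0, 0], [0, -5.5, 0, 0, 0, 0, 0], [0, -6.5, 0, 0, 0, 0, 0], [0, -7.4, 0, 0, 0, 0, 0], [0, -8.2, 0, 0, 0, 0, 0], [0, -8.8, 0, 0, 0, 0, 0]]]'

```text
t: 12.13
position: [0.5347, -0.1659, 0.0393]
tcp_rot: [-0.035, 0.999, -0.0, 0.0]
wrist_force: [0.4, 0.8, 0.9]
gripper_width: 0.004
finger_force: 0.5
```

>>> move_arm --steps '[[[0, -0.3, 0, 0, 0, 0, 0], [0, -0.5, 0, 0, 0, 0, 0], [0, -0.6, 0, 0, 0, 0, 0], [0, -0.7, 0, 0, 0, 0, 0], [0, -0.7, 0, 0, 0, 0, 0], [0, -0.7, 0, 0, 0, 0, 0], [0, -0.4, 0, 0, 0, 0, 0], [0, 0.1, 0, 0, 0, 0, 0], [0, 0.6, 0, 0, 0, 0, 0], [0, 0.6, 0, 0, 0, 0, 0]]]'

```text
t: 12.97
position: [0.534, -0.1576, 0.0393]
tcp_rot: [-0.036, 0.999, 0.0, -0.0]
wrist_force: [0.4, 0.4, -0.2]
gripper_width: -0.001
finger_force: 0.0
```

```bash
python3 - <<'E'
from h import *
o=r.observe(); print(boxpos(),o["wrist_force"],o["t"])
p=r.read_camera("side"); save(p,"s6"); cv2.imwrite("pics/s6c.png",cv2.resize(p["frame"][130:370,150:450,::-1],None,fx=2.5,fy=2.5))
for d in r.spot_point("tray",p): 
    print(d["conf"],d["location"],boxpos(dict(position=d["location"])))
E
```

```text
[-187.0344   -0.6988   39.2829] [ 0.3877  0.3529 -0.1928] 12.9667
0.96 [0.5286, -0.1305, 0.002] [-159.6748    2.867     2.    ]
0.21 [0.5192, 0.0265, 0.001] [-2.399   1.5668  1.    ]
```

View pics/s6c.png

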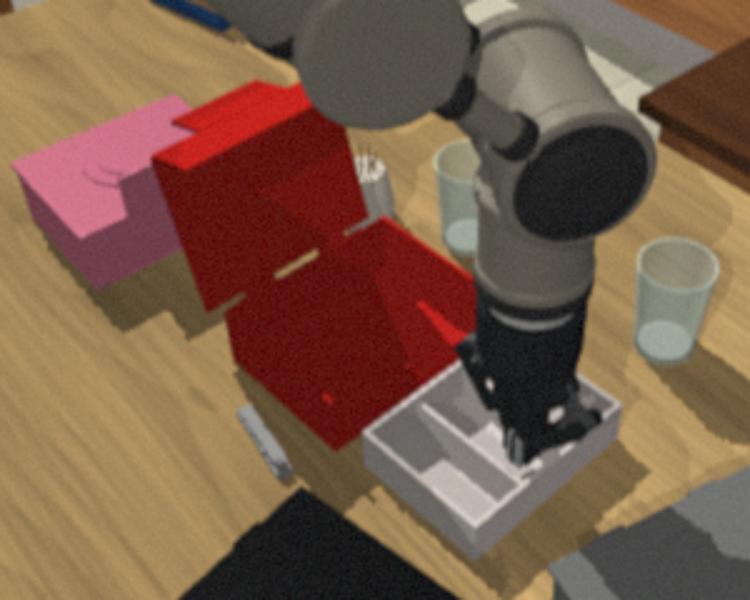

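The tray stands in front of the box (crop 490,455) at about box x = -160, with a gap of about 28 mm. The lid is still open. Now I'll withdraw straight up.

>>> move_arm --steps '[[[0, 0, -1, 0, 0, 0, 0], [0, 0, -2.5, 0, 0, 0, 0], [0, 0, -4.5, 0, 0, 0, 0], [0, 0, -7, 0, 0, 0, 0], [0, 0, -9.5, 0, 0, 0, 0], [0, 0, -12, 0, 0, 0, 0], [0, 0, -14.5, 0, 0, 0, 0], [0, 0, -16.5, 0, 0, 0, 0], [0, 0, -18, 0, 0, 0, 0], [0, 0, -18, 0, 0, 0, 0]]]'

```text
t: 13.9
position: [0.5356, -0.1596, 0.2237]
tcp_rot: [-0.035, 0.999, -0.002, 0.003]
wrist_force: [0.9, 0.7, -0.0]
gripper_width: 0.002
finger_force: 0.0
```

```bash
python3 - <<'E'
from h import *
o=r.observe(); print(boxpos(),o["wrist_force"],o["t"])
for c in ("side","top"):
    p=r.read_camera(c)
    for n in ("tray","handle","tumbler_a","toothpick_holder","nail_clipper"):
        for d in r.spot_point(n,p)[:2 if n!="handle" else 4]: 
            print(c,n,d["conf"],np.round(d["location"],3),boxpos(dict(position=d["location"])).round())
cv2.imwrite("pics/t7c.png",cv2.resize(p["frame"][100:360,170:450,::-1],None,fx=2.2,fy=2.2))
E
```

```text
[-189.1709   -2.1451  223.6542] [ 0.8698  0.6946 -0.0267] 13.9
side tray 0.73 [ 0.53  -0.133 -0.   ] [-162.    2.   -0.]
side handle 0.97 [0.508 0.21  0.174] [181.   0. 174.]
side handle 0.86 [ 0.313 -0.265  0.112] [-279.  227.  112.]
side handle 0.79 [ 0.516 -0.424  0.11 ] [-452.   35.  110.]
side handle 0.74 [0.469 0.246 0.109] [220.  36. 109.]
side tumbler_a 0.77 [ 0.726 -0.137  0.002] [-179. -194.    2.]
side tumbler_a 0.62 [0.688 0.077 0.001] [  36. -171.    1.]
side toothpick_holder 0.79 [ 0.633  0.168 -0.001] [ 131. -122.   -1.]
side nail_clipper 0.62 [ 0.399 -0.005 -0.003] [-25. 124.  -3.]
top tray 0.6 [ 0.531 -0.127 -0.007] [-156.    1.   -7.]
top handle 0.83 [0.509 0.208 0.175] [179.  -0. 175.]
top handle 0.69 [0.472 0.249 0.112] [223.  33. 112.]
top tumbler_a 0.96 [ 0.722 -0.138  0.004] [-180. -190.    4.]
top toothpick_holder 0.79 [ 0.633  0.171 -0.003] [ 134. -122.   -3.]
top nail_clipper 0.94 [ 0.394 -0.006  0.003] [-27. 129.   3.]
```

View pics/t7c.png

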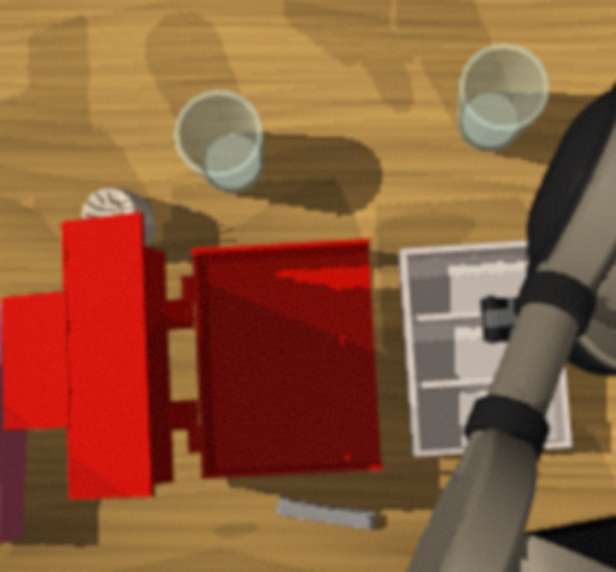

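The handle is at box (180, 0, 174), which matches the lid resting on its stop at 1.85 rad. The tray (crop 490,345) is clear of the box by 25–30 mm, and the glasses, toothpick holder and clipper haven't moved. The robot isn't touching anything, so I'm handing in.

```bash
python3 -c "
from rig import r
print(r.close_job())"
```

```text
the job is handed in; nothing more can be done
None
```

The lid is open on its stop, the tray stands flat about 25–30 mm in front of the box, nothing else was moved, and the job was handed in after about 14 s of the 64 s allowed.

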